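Close the drilling jig and hold its cover down

ROBOT

A 7-joint arm with a two-finger parallel gripper is mounted at the origin on a cart in front of the work surface, level with it; the furniture and walls round the work are solid. World frame = base frame: x ahead of the robot, y to its left, z up, the work surface at z = 0. Lengths are in mm, angles in rad, forces in N, time in s.
With the tool pointing down it reaches from about 400 to 875 mm from the base axis. Payload 4.4 kg.
Tool frame: the origin (TCP) lies midway between the tips of the shut fingers; the grasp point (between the pads) lies ctrl.grip_depth behind it (ctrl.grip_depth is the distance from the TCP to the grasp point, in mm); z points along the fingers, y is the line along which they close (so a half turn about z gives the same grasp; the last joint's range is limited). The gripper opens to 85 mm and grips with 20 to 120 N. Pads are 22 mm wide; open, the fingers measure 114 mm over their backs; the gripper's body (76 mm by 85 mm) begins 54 mm behind the grasp point. The pads swing forward as they close: fully open they stand 13 mm farther back than shut.
Start: joints at [1.097, 0.628, 0.038, 1.517, -0.027, 0.996, -0.02], TCP at [257.812, -596.7, 231.313] pointing down, gripper open.
Joint ranges: [-3.06, 3.06], [-0.37, 2.12], [-1.25, 1.32], [0.18, 2.47], [-1.1, 4.24], [0.23, 1.98], [-2.94, 2.94]. Speed limits (rad/s): [2.57, 2.57, 3.14, 3.14, 3.14, 3.14, 3.14].

INTERFACE

Orientations are given as [roll, pitch, yaw] about the fixed x, y, z axes, in that order (R = Rz(yaw) Ry(pitch) Rx(roll)).
In Python, from cell import ctrl gives the robot as it stands.
- The arm moves only by the tool carry_out, never from a script. Its argument "deltas" is one flat list of numbers, 7 for each row, row after row: the turn, a rotation vector about the tool's x, y, z in degrees, then the shift along the tool's x, y, z in m, then the closure, from -1 (fully open) to 1 (shut). In form: [wx, wy, wz, dx, dy, dz, claw, wx, wy, wz, dx, dy, dz, claw, ...]. A call has 1 to 12 rows; each row shifts and turns the commanded pose from where the row before left it, along the tool's axes as they then stand; what a row does not reach is not made up. A row lasts 1/8 s, in which the tool goes at most 62.5 mm and 10.7 degrees, less where a joint would pass 70% of its speed; a pose out of reach is approached as far as the arm can. A call with a gripper value outside its range is refused whole. The fingers move at their own pace and stop on an object; the grip force is fixed at half the most. Time passes only in rows, so rows that do not move let the fingers close. It gives the time, the measured TCP pose, the force, the opening and the grip force at its end, in the units of the state.
- ctrl.read_state(): the state, without advancing time (a new reading comes with each control period).
- ctrl.get_image(name): name is "scene" or "top" or "wrist"; returns the picture (400x640x3 uint8, red, green, blue); there is no depth.
- ctrl.calibration(name): a dict with "mtx" (3x3 intrinsics, pixels), "R" (3x3) and "t" (3): a world point X has camera coordinates R X + t. Camera axes: x right, y down, z forward; pixel columns grow to the right and rows downward; lengths in mm; the calibration is good to about 2 mm. A picture is of the moment at which its call begins: read the wrist's pose just before it. calibration takes no time and is no camera call; for the wrist camera it gives the pose at the moment of the call.
- ctrl.finish_job(): hands the job in; it is judged then, once.
The state is a dict: "clock": time; "qpos": joint angles; "qd": joint speeds; "tau": joint torques, N m; "eef_pos": TCP position; "tool_rot": TCP orientation; "force": force on the tool from outside, world axes, zero at the start; "torque": the same for the moment, N m; "width": finger opening in mm; "gripper_force": force on a finger pad.
Only numpy, scipy, OpenCV 4.12 (cv2) and the standard library are available. Lean on these libraries where they do the work, as an engineer would, in place of code of your own. Each camera call takes 0.05 s, during which the arm holds its last target. There are 200 camera calls.

TASK

Get the drilling jig ready for clamping: swing its hold-down finger up and back past upright, pick up the jig cover by its bar handle and, without letting go of it, work it over the jig's two dowel pins, which the cover hides, until it drops on. Then press the cover down against the jig's springs until it is fully home on its rests and stay like that: the program finishes with the gripper still holding the handle and pressing the cover home, with the finger still up, so that I can close the finger over it. Leave the marker, the spanner and the two finished plates where they lie.

Things in the scene. Friction and masses are not known exactly. Their poses are not given: they have to be found in the camera images.
- drill_jig: Drilling jig screwed to the bench. Origin: on the bench under the seat centre; z up, x from the seat to the finger's post (roughly away from the robot). Dark steel base 200 x 150 x 16 mm (x -82 to +118), on it a bright steel block 134 x 100 mm, top at z = 36 mm, with an aluminium disc in its middle. Behind the seat, x 80 to 108 mm, the post, 34 mm wide, fork top at z = 86 mm
- jig_seat (a point): Seat centre at home level, z = 40 mm in the jig's frame: where the centre of the cover's underside belongs; axes as the jig's. Four rest buttons end at this level, at (+-55, 0) and (0, +-41) mm; the cover lies on them when it is home
- dowel_1 (a point): Middle of the top of a fixed upright dowel pin, diameter 12 mm, at (-50, +34, 50) mm in the jig's frame: it stands 10 mm above home level. Its top tapers to 7 mm over the last 2.5 mm
- dowel_2 (a point): The same for the other dowel pin, at (+50, -34, 50) mm in the jig's frame
- plunger_a (a joint): How far the spring plunger at (+50, +34) mm in the jig's frame is pressed down, m: 0 = up, its 9 mm wide tip at z = 45 mm; 0.005 = cover home. A cover that has dropped over the pins lies on the two plungers 5 mm above home; they carry its weight (about 4 N). Together they push up with about 8 N at first and 15 N at home
- plunger_b (a joint): The same for the other spring plunger, at (-50, -34) mm in the jig's frame
- hold_down (a joint): Swing angle of the hold-down finger, rad, about the jig's +y axis: 0 = down, lying level from the post towards the seat, over the cover's place; grows as it is swung up and back; the arm is upright at 1.57, the stop is at 1.8. It turns with light friction (about 0.1 N m) and stays where it is left
- finger_pivot (a point): Pivot of the hold-down finger (axis along the jig's y), in the fork on the post, at (92, 0, 76) mm in the jig's frame
- finger_ball (a point): Centre of the black ball knob, diameter 18 mm, on a thin stalk (7 mm) at the end of the hold-down finger, 62 mm from the pivot: with the finger down (joint 0) it lies 46 mm from the pivot towards the seat (jig -x) and 42 mm above it. The finger's arm is 12 mm wide. It can be taken from above, closing along the jig's y, and led round the pivot
- jig_cover: Loose jig cover: aluminium plate 130 (x) x 96 (y) x 16 mm, four steel drill bushes 3 mm high on top, bar handle; about 0.42 kg. Origin: centre of its underside, z up. Blind sockets for the dowels in its underside, 11.5 mm deep with 2 mm chamfers: round, 13 mm, at (-50, +34), slot 17 (x) x 13 mm at (+50, -34) mm. It fits either way round, 130 mm side along the jig's x
- cover_underside (a point): Centre of the underside of the cover (same point as the cover's origin)
- cover_handle (a point): Middle of the cover's bar handle, 47 mm above the centre of the underside. The bar is 14 mm wide (cover x), 86 mm long (cover y), from 38 to 56 mm above the underside, free underneath between two posts 14 mm wide at y = +-36 mm
- marker: Black and white marker pen, 134 mm long, lying between the jig and the cover; leave it
- spanner_1: Spanner, 168 mm long, lying behind the marker, to the right of the jig; leave it
- plate_1: Finished aluminium adapter plate (round, diameter 55, 10 mm thick) on the left of the jig; leave it
- plate_2: A second finished adapter plate like it, also on the left; leave it
Mind the look-alikes: they are no part of the job. Of the things like the jig_cover, leave any that is red; of the rest the smaller one is meant.

How it is judged:
By the outcome, as a careful person would: the job done as asked, in the order asked, and still so for the second after the job is handed in, while the arm keeps its last pose, push and grip.
It also fails if it takes over 53 s, if anything falls off the work surface, if the arm or the gripper's body presses on something with over 40 N, if the wrist force passes 120 N, or if a joint passes its speed limit or range.

## Working session

There is one attempt and no reset: what is moved stays moved. The work goes in short steps, Python scripts to look and compute and a tool call to move; the robot and the scene stay as the last step left them, time stands still between calls to the robot, and variables do not carry over. Pictures are saved under pics/ and viewed, at most 10 in all, crops included, and the job is handed in when it is done.

Besides the shell and the picture viewer there is one more tool, called after "Call:" as a command line: name --argument value ..., lists and objects as JSON in quotes. carry_out: Moves the arm, as the interface text tells. Its arguments: {"type":"object","properties":{"deltas":{"type":"array"}},"required":["deltas"]}

```bash
ls; mkdir -p pics
python3 - <<'E'
from cell import ctrl
import cv2,numpy as np
print(ctrl.read_state(), ctrl.grip_depth)
a=ctrl.get_image("scene");b=ctrl.get_image("top")
cv2.imwrite("pics/scene0.png",a[:,:,::-1]);cv2.imwrite("pics/top0.png",b[:,:,::-1])
for n in("scene","top"):
    c=ctrl.calibration(n);print(n,np.round(c["mtx"],1).tolist(),np.round(c["R"],3).tolist(),np.round(c["t"],1))
E
```

```text
pics
{'clock': 0.0, 'qpos': array([ 1.09719213,  0.62936498,  0.03845616,  1.51841104, -0.02699089,
        0.99630806, -0.02000589]), 'qd': array([ 9.54729124e-04,  3.73725794e-04, -1.76892659e-04, -2.47639438e-04,
       -9.87160021e-06, -5.30905615e-04, -1.47239987e-03]), 'tau': array([-1.04513001e-03, -5.63409984e+01,  1.22523744e+00, -1.93453288e+01,
        1.07661783e-02,  1.04225779e-02, -1.66545271e-05]), 'eef_pos': array([ 257.54208546, -596.08860706,  230.36339046]), 'tool_rot': array([-3.13962018e+00,  4.40686005e-05,  4.07790835e-01]), 'force': array([-0.8807357 ,  0.67821522, -0.1548816 ]), 'torque': array([ 0.01149045, -0.02216918,  0.02595451]), 'gripper_force': 0.0, 'width': 85.17196700572609} 18.700000000000003
scene [[368.7, 0.0, 313.8], [0.0, 368.7, 201.3], [0.0, 0.0, 1.0]] [[0.474, -0.88, -0.024], [-0.515, -0.255, -0.818], [0.714, 0.4, -0.575]] [-387.3  281.8 1260. ]
top [[482.5, 0.0, 317.2], [0.0, 482.5, 198.6], [0.0, 0.0, 1.0]] [[-0.004, -1.0, -0.014], [-0.998, 0.005, -0.059], [0.059, 0.013, -0.998]] [-173.4  503.4 1902. ]
```

View pics/scene0.png

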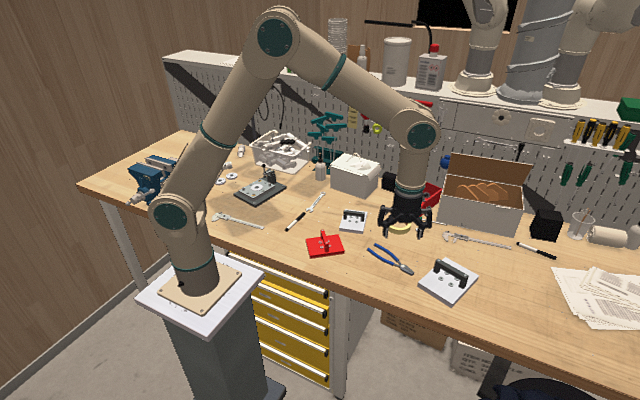

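View pics/top0.png

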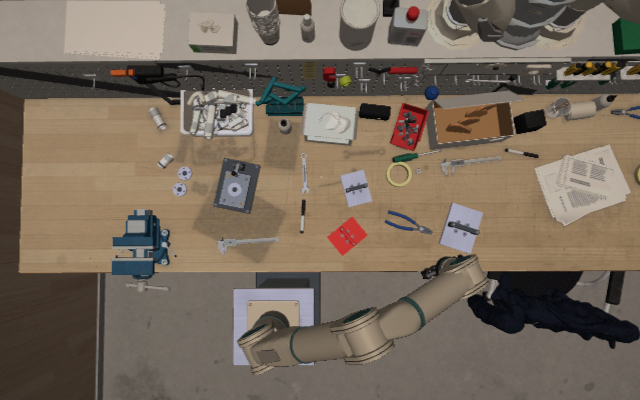

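The scene view shows the arm, the jig at about (262,190) and the covers. In the top view:
- The jig is at (236,186), with its post at the upper end near (237,168).
- The marker is at (303,215), the spanner at (305,172), and the plates at (184,173) and (179,190).

There are three cover candidates in the top view: red at (347,236), grey at (356,188) and a larger grey one at (461,228). The red one is excluded. Of the two grey ones, (356,188) looks smaller, so I'll measure both and check a crop.

```bash
cat > h.py <<'E'
import numpy as np,cv2
from cell import ctrl
def ray(c,uv):
    K,R,t=c["mtx"],c["R"],np.array(c["t"])
    uv=np.atleast_2d(np.array(uv,float));d=np.linalg.solve(K,np.c_[uv,np.ones(len(uv))].T).T@R
    return -R.T@t,d
def onz(c,uv,z):
    o,d=ray(c,uv);return o+d*((z-o[2])/d[:,2])[:,None]
def tri(obs):  # [(c,uv)...] least-squares point
    A=0;b=0
    for c,uv in obs:
        o,d=ray(c,uv);d=d[0]/np.linalg.norm(d);P=np.eye(3)-np.outer(d,d);A=A+P;b=b+P@o
    return np.linalg.solve(A,b)
def proj(c,X):
    q=np.atleast_2d(X)@c["R"].T+np.array(c["t"]);q=q@c["mtx"].T;return q[:,:2]/q[:,2:]
E
python3 - <<'E'
from h import *
c=ctrl.calibration("top");im=cv2.imread("pics/top0.png");hsv=cv2.cvtColor(im,cv2.COLOR_BGR2HSV)
m=((hsv[...,1]<55)&(hsv[...,2]>110)).astype(np.uint8)
for n,(u0,v0,u1,v1) in dict(small=(330,160,385,215),large=(435,195,492,260)).items():
    k=np.zeros_like(m);k[v0:v1,u0:u1]=m[v0:v1,u0:u1]
    cs=max(cv2.findContours(k,0,2)[0],key=cv2.contourArea)
    P=onz(c,cs[:,0],16)[:,:2].astype(np.float32);r=cv2.minAreaRect(P);print(n,r)
m=(hsv[...,2]<85).astype(np.uint8)
k=np.zeros_like(m);k[150:220,205:265]=m[150:220,205:265]
cs=max(cv2.findContours(k,0,2)[0],key=cv2.contourArea)
print("jig",cv2.minAreaRect(onz(c,cs[:,0],16)[:,:2].astype(np.float32)))
for uv in[(236,189),(303,215),(305,172)]:print(uv,onz(c,[uv],20))
s=cv2.imread("pics/scene0.png")
a=cv2.resize(im[150:260,200:500],None,fx=2.6,fy=2.6,interpolation=3);b=cv2.resize(s[150:300,220:520],None,fx=2.6,fy=2.6,interpolation=3)[:310]
cv2.imwrite("pics/crop1.png",np.vstack([a,b]))
E
```

```text
small ((543.9915771484375, -328.4999694824219), (132.43026733398438, 100.29141235351562), 14.419504165649414)
large ((384.7745361328125, -739.93994140625), (130.69534301757812, 172.5423126220703), 71.67684936523438)
jig ((556.6880493164062, 144.8370361328125), (150.8399658203125, 198.34498596191406), 78.3165283203125)
(236, 189) [[542.12608712 146.45511136  20.        ]]
(303, 215) [[ 437.6890039  -119.41932457   20.        ]]
(305, 172) [[ 608.35401902 -127.80551521   20.        ]]
```

View pics/crop1.png

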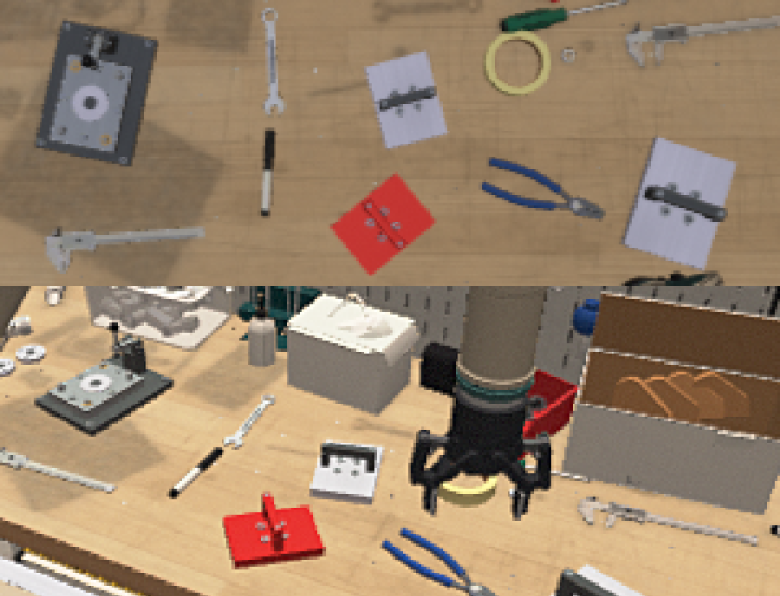

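The crop confirms the target cover is the grey one at top (356,188): 132 x 100 mm measured, against 130 x 172 for the other grey one. The red one is excluded. Next I'll check the wrist camera mount, then look at the jig.

Run:
```python
from h import *
from scipy.spatial.transform import Rotation as Ro
s=ctrl.read_state();c=ctrl.calibration("wrist")
T=Ro.from_euler("xyz",s["tool_rot"]).as_matrix();cp=-c["R"].T@np.array(c["t"])
print(c["mtx"],"cam in tool",T.T@(cp-s["eef_pos"]),"axes cols",T.T@c["R"].T)
d=np.array([539,148,330])-s["eef_pos"];print("to jig in tool axes",T.T@d)
```

```text
[[350.59635826   0.         315.81016443]
 [  0.         350.59635826 200.81904822]
 [  0.           0.           1.        ]] cam in tool [  75.28562113    0.43659147 -142.73906503] axes cols [[ 4.94407002e-04 -9.56478467e-01 -2.91802499e-01]
 [ 9.99999836e-01  3.88388543e-04  4.21249451e-04]
 [-2.89583281e-04 -2.91802660e-01  9.56478502e-01]]
to jig in tool axes [ 553.45766351 -571.71368608  -98.54583622]
```

Call:
carry_out --deltas '[0,0,0,0.0467,-0.0203,0,-1,0,0,0,0.0467,-0.0203,0,-1,0,0,0,0.0467,-0.0203,0,-1,0,0,0,0.0467,-0.0203,0,-1,0,0,0,0.0467,-0.0203,0,-1,0,0,0,0.0467,-0.0203,0,-1,0,0,0,0.0467,-0.0203,0,-1,0,0,0,0.0467,-0.0203,0,-1,0,0,-10,0,0,0,-1,0,0,-10,0,0,0,-1,0,0,-10,0,0,0,-1,0,0,-10,0,0,0,-1]'

```text
clock: 1.6
eef_pos: [536.0, -299.3, 230.8]
tool_rot: [-3.141, 0.0, 1.112]
force: [0.2, 0.1, 0.2]
width: 85.2
gripper_force: 0.0
```

Call:
carry_out --deltas '[0,0,-10,0,0,0,-1,0,0,-10,0,0,0,-1,0,0,-10,0,0,0,-1,0,0,-10,0,0,0,-1,0,0,-1,0,0,0,-1]'

```text
clock: 2.22
eef_pos: [536.0, -299.5, 230.8]
tool_rot: [-3.141, -0.001, 1.82]
force: [-0.2, 0.6, 0.1]
width: 85.5
gripper_force: 0.0
```

Run:
```python
from h import *
import pickle
s=ctrl.read_state();c=ctrl.calibration("wrist");im=ctrl.get_image("wrist")[:,:,::-1]
cv2.imwrite("pics/w_cover.png",im);pickle.dump((s,c),open("w_cover.pkl","wb"))
print(s["clock"],s["eef_pos"],s["tool_rot"],s["qpos"])
```

```text
2.225 [ 535.98632999 -299.50045483  230.83821405] [-3.14112939e+00 -9.79267627e-04  1.82031038e+00] [ 0.68215704  0.59567174 -0.35413684  1.61579078  0.23687157  0.97372279
  0.49958863]
```

View pics/w_cover.png

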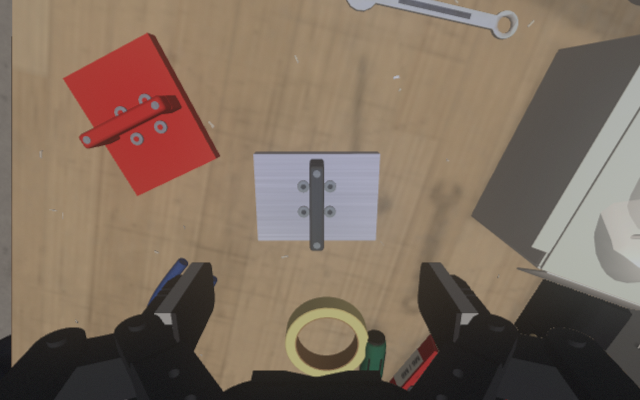

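Wrist view: the grey cover's plate spans columns 255–379 and rows 153–241. Its bar handle is vertical at column 317, rows 160–249. The red cover is at upper left. I'll take a second view 60 mm along tool x for height.

Call:
carry_out --deltas '[0,0,0,0.03,0,0,-1,0,0,0,0.03,0,0,-1,0,0,0,0,0,0,-1]'

```text
clock: 2.65
eef_pos: [521.4, -238.6, 231.5]
tool_rot: [-3.141, -0.001, 1.823]
force: [-0.2, -0.1, -0.2]
width: 85.6
gripper_force: 0.0
```

```bash
cat > cov.py <<'E'
from h import *
import pickle
def seg(im):
    hsv=cv2.cvtColor(im,cv2.COLOR_BGR2HSV)
    m=((hsv[...,0]>100)&(hsv[...,0]<150)&(hsv[...,1]>15)&(hsv[...,1]<70)&(hsv[...,2]>130)).astype(np.uint8)
    m=cv2.morphologyEx(m,cv2.MORPH_CLOSE,np.ones((3,3)));m=cv2.morphologyEx(m,cv2.MORPH_OPEN,np.ones((5,5)))
    m[:,:200]=0;m[:,460:]=0
    cs=[k for k in cv2.findContours(m,0,2)[0] if cv2.contourArea(k)>1500]
    P=np.vstack(cs)[:,0];x,y,w,h=cv2.boundingRect(P)
    d=np.zeros_like(m);g=cv2.inRange(hsv,(0,0,0),(180,255,95))
    d[y-5:y+h+30,x+w//2-15:x+w//2+15]=g[y-5:y+h+30,x+w//2-15:x+w//2+15]
    b=max(cv2.findContours(d,0,2)[0],key=cv2.contourArea)
    return P,cv2.minAreaRect(P.astype(np.float32)),cv2.minAreaRect(b)
E
python3 - <<'E'
from cov import *
s=ctrl.read_state();c=ctrl.calibration("wrist");im=ctrl.get_image("wrist")[:,:,::-1]
cv2.imwrite("pics/w_cover2.png",im);pickle.dump((s,c),open("w_cover2.pkl","wb"));print(s["eef_pos"])
O=[]
for n in("w_cover","w_cover2"):
    s,c=pickle.load(open(n+".pkl","rb"));P,r,b=seg(cv2.imread(f"pics/{n}.png"));O.append((c,r[0],b[0]))
    print(n,"plate px",r,"bar px",b)
    R=cv2.minAreaRect(onz(c,P,16)[:,:2].astype(np.float32));print("  plate@16",R,"bar@56",onz(c,[b[0]],56))
    B=onz(c,cv2.boxPoints(b),56);print("  bar box",np.round(B[:,:2],1).tolist())
print("tri plate",tri([(o[0],o[1]) for o in O]),"tri bar",tri([(o[0],o[2]) for o in O]))
E
```

```text
[ 521.35992611 -238.58494487  231.52701897]
w_cover plate px ((316.5, 196.49996948242188), (124.99998474121094, 84.99998474121094), -0.0) bar px ((315.9999694824219, 204.49996948242188), (88.99998474121094, 13.999998092651367), 90.0)
  plate@16 ((545.422119140625, -330.0525207519531), (128.9663848876953, 94.24191284179688), 14.304054260253906) bar@56 [[ 543.6724804  -324.82591401   56.        ]]
  bar box [[526.9, -285.0], [539.3, -281.9], [561.8, -367.8], [548.4, -371.3]]
w_cover2 plate px ((315.5, 248.5), (73.0, 117.0), 90.0) bar px ((315.0, 260.5), (87.0, 14.0), 90.0)
  plate@16 ((544.9917602539062, -327.703125), (128.2950897216797, 88.89212036132812), 14.451464653015137) bar@56 [[ 542.95239761 -321.22296394   56.        ]]
  bar box [[524.9, -278.2], [538.0, -274.8], [562.5, -367.9], [548.4, -371.5]]
tri plate [ 546.18540859 -331.89186663    3.33274641] tri bar [ 545.34316407 -330.91278026   36.1008916 ]
```

Call:
carry_out --deltas '[0,0,0,0.0477,0.0119,-0.0035,-1,0,0,0,0.0477,0.0119,-0.0035,-1,0,0,0,0.0477,0.0119,-0.0035,-1,0,0,0,0.0477,0.0119,-0.0035,-1,0,0,0,0.0477,0.0119,-0.0035,-1,0,0,0,0.0477,0.0119,-0.0035,-1,0,0,0,0.0477,0.0119,-0.0035,-1,0,0,0,0.0477,0.0119,-0.0035,-1,0,0,-10,0,0,0,-1,0,0,-10,0,0,0,-1,0,0,-10,0,0,0,-1,0,0,-10,0,0,0,-1]'

```text
clock: 4.2
eef_pos: [520.2, 150.9, 259.2]
tool_rot: [3.142, 0.001, 2.522]
force: [0.9, -0.2, 0.0]
width: 85.3
gripper_force: 0.0
```

Call:
carry_out --deltas '[0,0,-10,0,0,0,-1,0,0,-10,0,0,0,-1,0,0,-3.8,0,0,0,-1,0,0,0,0,0,0,-1]'

```text
clock: 4.7
eef_pos: [520.0, 150.9, 259.1]
tool_rot: [-3.142, 0.0, 2.931]
force: [-0.1, -0.6, -0.3]
width: 85.1
gripper_force: 0.0
```

Run:
```python
from cov import *
s=ctrl.read_state();c=ctrl.calibration("wrist");im=ctrl.get_image("wrist")[:,:,::-1]
cv2.imwrite("pics/w_jig.png",im);pickle.dump((s,c),open("w_jig.pkl","wb"))
print(s["clock"],s["eef_pos"],s["tool_rot"])
cs=[pickle.load(open(n+".pkl","rb"))[1] for n in("w_cover","w_cover2")]
for n,p in dict(bar=((316.5,249.5),(315.5,304.5)),plate=((316.5,240),(315.5,286))).items():print(n,"-y end",tri(list(zip(cs,p))))
```

```text
4.7 [519.9846484  150.92652819 259.06795233] [-3.14154142e+00  8.96543651e-05  2.93108997e+00]
bar -y end [ 555.70889004 -369.30848476   57.35219707]
plate -y end [ 561.08087947 -389.73924101  -14.98476532]
```

View pics/w_jig.png

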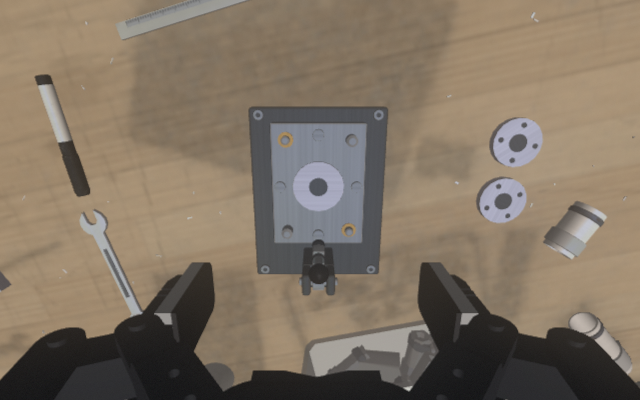

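The jig view shows:
- Jig upright in the image, with the disc at (318,187).
- Dowels at (352,140) and (287,231), plungers ringed orange at (286,140) and (348,230).
- Finger and post around (318,245–290); the marker and spanner are on the left, the plates on the right.

I'll take a second view 50 mm further on.

Call:
carry_out --deltas '[0,0,0,-0.025,0,0,-1,0,0,0,-0.025,0,0,-1,0,0,0,0,0,0,-1]'

```text
clock: 5.12
eef_pos: [569.6, 140.5, 258.9]
tool_rot: [-3.142, 0.0, 2.931]
force: [-0.2, 0.0, 0.5]
width: 85.8
gripper_force: 0.0
```

Run:
```python
from cov import *
s=ctrl.read_state();c=ctrl.calibration("wrist");im=ctrl.get_image("wrist")[:,:,::-1]
cv2.imwrite("pics/w_jig2.png",im);pickle.dump((s,c),open("w_jig2.pkl","wb"))
print(s["clock"],s["eef_pos"],s["tool_rot"])
th=np.radians(-11.9);o=np.array([539,148.5,0])
J=lambda p:o+np.array([np.cos(th)*p[0]-np.sin(th)*p[1],np.sin(th)*p[0]+np.cos(th)*p[1],p[2]])
pts=dict(d1=(-50,34,50),d2=(50,-34,50),pa=(50,34,45),pb=(-50,-34,45),disc=(0,0,36),ball=(46,0,118),piv=(92,0,86))
W=[]
for n in("w_jig","w_jig2"):
    _,c=pickle.load(open(n+".pkl","rb"));im=cv2.imread(f"pics/{n}.png")
    print(n,{k:np.round(proj(c,J(p))[0]).astype(int).tolist() for k,p in pts.items()})
    v=proj(c,J((30,0,50)))[0].astype(int);u0,v0=v[0]-90,max(v[1]-100,0)
    W.append(cv2.resize(im[v0:v0+180,u0:u0+130] if 0 else im[max(0,v[1]-110):v[1]+90,v[0]-65:v[0]+65],None,fx=3,fy=3,interpolation=3));print("crop origin",v[0]-65,max(0,v[1]-110))
h=min(w.shape[0] for w in W);cv2.imwrite("pics/jigcrop.png",np.hstack([w[:h] for w in W]))
```

```text
5.125 [569.55628361 140.53041114 258.87627907] [-3.14153333e+00  4.97250986e-04  2.93050369e+00]
w_jig {'d1': [351, 138], 'd2': [286, 232], 'pa': [348, 230], 'pb': [283, 138], 'disc': [317, 184], 'ball': [318, 256], 'piv': [317, 283]}
crop origin 252 104
w_jig2 {'d1': [353, 84], 'd2': [284, 186], 'pa': [350, 185], 'pb': [282, 85], 'disc': [317, 136], 'ball': [317, 202], 'piv': [317, 237]}
crop origin 252 57
```

View pics/jigcrop.png

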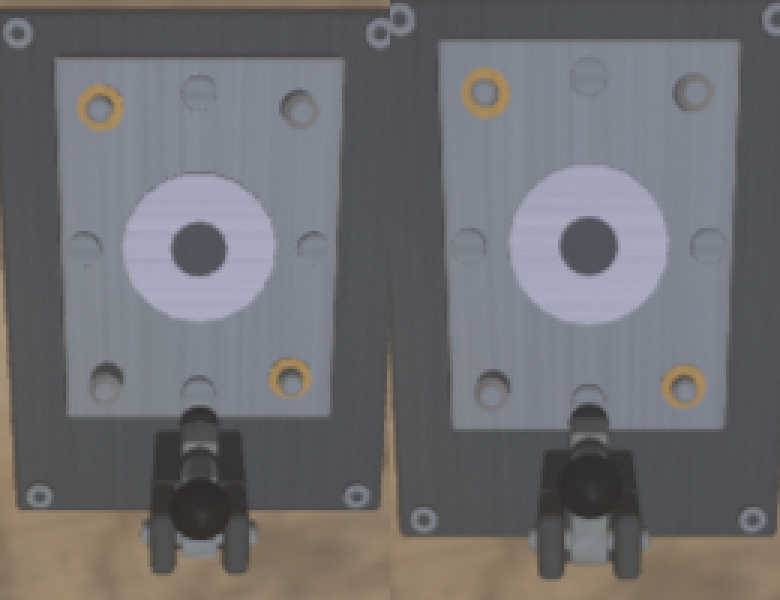

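Jig crop: in view 1 (left) the ball is at crop (201,509), the dowel tops at (300,109) and (105,388), and the disc at (199,249). In view 2 the ball is at (200,486), with dowel tops at (305,90) and (102,391). I'll triangulate these.

Run:
```python
from cov import *
c=[pickle.load(open(n+".pkl","rb"))[1] for n in("w_jig","w_jig2")]
O=np.array([[252,104],[252,57]]);f=dict(ball=((201,509),(200,486)),d1=((301,109),(304,90)),d2=((105,389),(101,391)),disc=((199,249),(198,245)),pa=((291,382),(294,389)),pb=((99,108),(94,93)),tip=((200,420),(199,420)),forkL=((162,573),(160,577)),forkR=((236,572),(238,577)))
def jf(p):
    return 0
P={}
for k,(a,b) in f.items():
    P[k]=tri([(c[0],np.array(a)/3+O[0]),(c[1],np.array(b)/3+O[1])]);print(k,np.round(P[k],1))
z=dict(d1=50,d2=50,pa=45,pb=45,disc=36)
L={k:np.mean([onz(c[i],[np.array(f[k][i])/3+O[i]],z[k])[0] for i in(0,1)],axis=0) for k in z}
print({k:np.round(v,1) for k,v in L.items()})
M=np.array([[-50,34],[50,-34],[50,34],[-50,-34],[0,0]]);K=["d1","d2","pa","pb","disc"]
W=np.array([L[k][:2] for k in K]);a=M-M.mean(0);b=W-W.mean(0)
th=np.arctan2((a[:,0]*b[:,1]-a[:,1]*b[:,0]).sum(),(a*b).sum());R=np.array([[np.cos(th),-np.sin(th)],[np.sin(th),np.cos(th)]])
o=W.mean(0)-R@M.mean(0);print("jig o",o,"yaw deg",np.degrees(th),"res",np.round(W-(M@R.T+o),1).tolist())
bj=R.T@(P["ball"][:2]-o);print("ball in jig",bj,P["ball"][2],"angle",np.degrees(np.arctan2(P["ball"][2]-76,bj[0]-92)))
for zz in(120,130,136):
    q=np.mean([onz(c[i],[np.array(f["ball"][i])/3+O[i]],zz)[0][:2] for i in(0,1)],axis=0);print(zz,R.T@(q-o))
print(R.T@(P["forkL"][:2]-o),R.T@(P["forkR"][:2]-o))
```

```text
ball [595.3 137.7 128.7]
d1 [499.6 192.6  48.8]
d2 [580.4 107.1  57.8]
disc [541.2 149.2  43.2]
pa [597.3 171.8  43.7]
pb [486.1 126.   40.1]
tip [594.2 138.1  68.6]
forkL [637.1 115.9  90.1]
forkR [643.5 140.3  87.7]
{'d1': array([499.5, 192.5,  50. ]), 'd2': array([582.8, 105.9,  50. ]), 'pa': array([596.9, 171.7,  45. ]), 'pb': array([486. , 126.5,  45. ]), 'disc': array([542.5, 148.9,  36. ])}
jig o [541.53249685 149.09997443] yaw deg -11.945370255923986 res [[-0.2, -0.2], [-0.6, 0.4], [-0.6, -0.3], [0.4, 0.3], [1.0, -0.2]]
ball in jig [ 5.49680396e+01 -1.65067056e-02] 128.67545257903 angle 125.10803157681426
120 [58.94752164  0.06256171]
130 [ 5.43605318e+01 -2.85781491e-02]
136 [51.60833785 -0.08326206]
[100.38493818 -12.71199672] [101.58982522  12.5356902 ]
```

Call:
carry_out --deltas '[0,0,0,-0.0267,0.0026,0.03,-1,0,0,0,0,0,0.045,-1,0,0,0,0,0,0.045,-1,0,0,0,0,0,0.031,-1,0,0,0,0,0,0,1,0,0,0,0,0,0,1,0,0,0,0,0,0,1,0,0,0,0,0,0,1,0,0,0,0,0,0,1,0,0,0,0,0,0,1]'

```text
clock: 6.42
eef_pos: [594.1, 137.4, 109.4]
tool_rot: [-3.139, -0.0, 2.934]
force: [-3.1, -2.8, 5.7]
width: 14.3
gripper_force: 58.4
```

Call:
carry_out --deltas '[0,0,0,-0.0081,0,-0.0049,1,0,0,0,-0.0087,0,-0.0036,1,0,0,0,-0.0092,0,-0.0022,1]'

```text
clock: 6.8
eef_pos: [619.3, 132.2, 118.2]
tool_rot: [-3.14, -0.002, 2.934]
force: [5.8, 2.8, -20.7]
width: 12.4
gripper_force: 57.6
```

Run:
```python
from h import *
im=ctrl.get_image("scene")[:,:,::-1];c=ctrl.calibration("scene");u,v=proj(c,[600,137,110])[0].astype(int);print(u,v)
w=ctrl.get_image("wrist")[:,:,::-1]
a=cv2.resize(im[v-45:v+45,u-45:u+45],(400,400),interpolation=3)
b=cv2.resize(w[200:400,220:420],(400,400),interpolation=3)
cv2.imwrite("pics/grip.png",np.hstack([a,b]))
```

```text
264 167
```

View pics/grip.png

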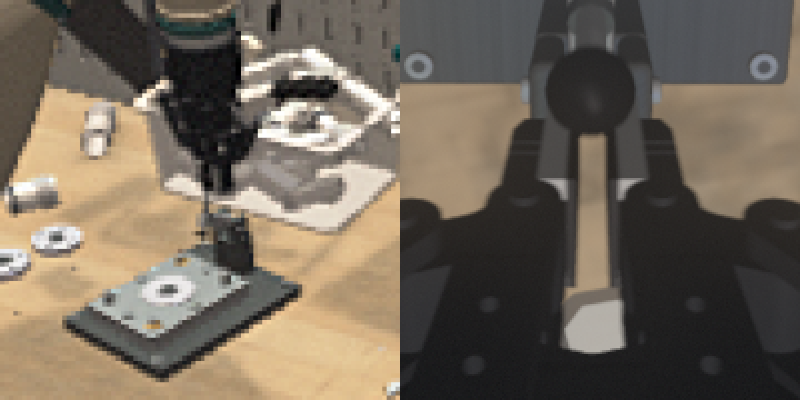

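The grip view shows the ball at wrist pixel (316,244), on the front edge of the pads, about 17 mm tool +x of the TCP. It has slipped to the pad edge, so I'll open, back up, measure it again and regrasp.

Call:
carry_out --deltas '[0,0,0,0,0,0,-1,0,0,0,0,0,0,-1,0,0,0,0,0,0,-1,0,0,0,0,0,0,-1,0,0,0,0,0,-0.03,-1,0,0,0,0,0,-0.03,-1,0,0,0,0,0,0,-1]'

```text
clock: 7.78
eef_pos: [621.5, 134.4, 181.6]
tool_rot: [3.139, 0.004, 2.935]
force: [1.1, 0.3, -0.6]
width: 85.4
gripper_force: 0.0
```

Run:
```python
from h import *
import pickle
s=ctrl.read_state();c=ctrl.calibration("wrist");im=ctrl.get_image("wrist")[:,:,::-1];cv2.imwrite("pics/b1.png",im);pickle.dump(c,open("b1.pkl","wb"));print(s["clock"],s["eef_pos"],s["tool_rot"],s["width"])
g=cv2.GaussianBlur(cv2.cvtColor(im,6),(3,3),0)[150:320,270:370]
print(cv2.HoughCircles(g,3,1.5,20,param1=80,param2=12,minRadius=11,maxRadius=24))
```

```text
7.775 [621.54947708 134.38500233 181.5708018 ] [3.13910904 0.0042743  2.93498724] 85.4072045237896
[[[ 44.25      38.25      23.150002]
  [ 44.25      15.75      14.3     ]
  [ 33.75      62.25      18.2     ]
  [ 56.25      62.25      12.65    ]
  [ 42.75      93.75      19.7     ]
  [ 39.75     170.25      15.2     ]]]
```

Call:
carry_out --deltas '[0,0,0,0.025,0,-0.02,-1,0,0,0,0.025,0,-0.02,-1,0,0,0,0,0,0,-1]'

```text
clock: 8.2
eef_pos: [570.1, 144.5, 219.5]
tool_rot: [3.142, 0.0, 2.937]
force: [1.2, 0.2, -0.4]
width: 85.8
gripper_force: 0.0
```

Run:
```python
from h import *
import pickle
s=ctrl.read_state();c=ctrl.calibration("wrist");im=ctrl.get_image("wrist")[:,:,::-1];cv2.imwrite("pics/b2.png",im);pickle.dump(c,open("b2.pkl","wb"));print(s["clock"],s["eef_pos"],s["tool_rot"],s["width"])
for i in(1,2):
    im0=cv2.imread(f"pics/b{i}.png");g=cv2.GaussianBlur(cv2.cvtColor(im0,6),(3,3),0)[150:350,270:370]
    print(cv2.HoughCircles(g,3,1.5,20,param1=80,param2=12,minRadius=9,maxRadius=24))
a,b=[cv2.resize(cv2.imread(f"pics/b{i}.png")[150:350,270:370],None,fx=3,fy=3,interpolation=3) for i in(1,2)]
cv2.imwrite("pics/bb.png",np.hstack([a,b]))
```

```text
8.2 [570.0516655  144.52182786 219.5496639 ] [3.14153116e+00 3.59744611e-04 2.93730553e+00] 85.80594629291306
[[[ 44.25     176.25      21.45    ]
  [ 39.75      38.25      23.099998]
  [ 44.25      15.75      14.85    ]
  [ 69.75     170.25      23.099998]
  [ 24.75      66.75      12.6     ]
  [ 45.75      65.25      19.8     ]
  [ 42.75      93.75      22.95    ]
  [ 65.25      59.25      13.05    ]]]
[[[ 45.75      92.25      21.45    ]
  [ 48.75     197.25      23.099998]
  [ 42.75      65.25       9.75    ]
  [ 60.75      39.75      23.099998]
  [ 20.25      39.75      23.099998]
  [ 66.75     185.25      14.55    ]
  [ 39.75     111.75      23.099998]
  [ 17.25      78.75      21.45    ]
  [ 69.75      78.75      21.45    ]
  [ 89.25     194.25      10.8     ]
  [ 48.75       5.25      18.15    ]
  [ 12.75     111.75      12.3     ]
  [ 84.75      42.75      10.95    ]
  [  5.25      53.25       9.3     ]]]
```

View pics/bb.png

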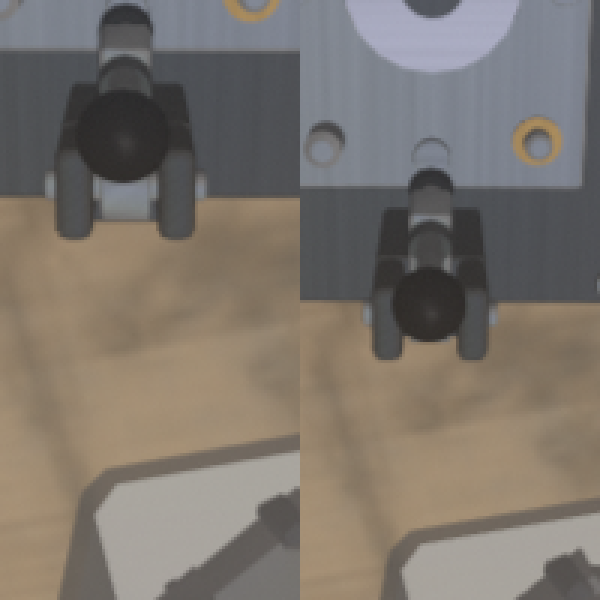

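Ball: b1 crop (123,137), radius 46, and b2 crop (429−300,304), radius 36. In full-image pixels that is (311,195.7) and (313,251.3).

Run:
```python
from h import *
import pickle
from scipy.optimize import least_squares
cs=[pickle.load(open(f"b{i}.pkl","rb")) for i in(1,2)];uv=[np.array(p) for p in((311,195.7),(313,251.3))]
th=np.radians(-11.945);R=np.array([[np.cos(th),-np.sin(th)],[np.sin(th),np.cos(th)]]);o=np.array([541.5,149.1])
B=tri(list(zip(cs,uv)));print(B,R.T@(B[:2]-o))
J=lambda p:np.r_[R@p[:2]+o,p[2]]
# ball on its circle: per-view angle
for views in ([0],[1],[0,1]):
    f=lambda a:np.concatenate([(proj(cs[i],J((92+62*np.cos(a[0]),0,76+62*np.sin(a[0]))))[0]-uv[i])[1:] for i in views])
    r=least_squares(f,[2.1]);print(views,"phi",np.degrees(r.x),f(r.x),J((92+62*np.cos(r.x[0]),0,76+62*np.sin(r.x[0]))))
```

```text
[603.53604425 135.6179974  132.5525924 ] [63.48316677 -0.35030927]
[0] phi [116.98137848] [1.42108547e-13] [603.98753858 135.8805447  131.25154969]
[1] phi [116.79332659] [0.] [604.1651023  135.84298047 131.3435763 ]
[0, 1] phi [116.90621106] [ 0.1395532  -0.17104342] [604.05847824 135.86553716 131.28840569]
```

The ball is now at about (604,136,131), which puts the finger at roughly 0.36 rad. Pinching it slips, so I'll push the finger back from the seat side with shut fingers instead.

Call:
carry_out --deltas '[0,0,0,0.008,-0.0014,0.02,1,0,0,0,0,0,0.03,1,0,0,0,0,0,0.03,1,0,0,0,0,0,0.03,1,0,0,0,-0.005,0,0,1,0,0,0,-0.006,0,0,1,0,0,0,-0.006,0,0,1,0,0,0,-0.006,0,0,1,0,0,0,-0.006,0,0,1,0,0,0,0,0,0,1]'

```text
clock: 9.5
eef_pos: [591.5, 138.2, 109.6]
tool_rot: [3.141, -0.0, 2.935]
force: [-2.5, 0.2, 3.2]
width: 0.1
gripper_force: 2.0
```

Call:
carry_out --deltas '[0,0,0,-0.005,0,0,1,0,0,0,-0.005,0,0,1,0,0,0,-0.004,0,0,1,0,0,0,0,0,0,1]'

```text
clock: 10.0
eef_pos: [598.9, 136.8, 112.5]
tool_rot: [-3.137, -0.009, 2.937]
force: [-24.3, -1.0, 37.8]
width: 0.6
gripper_force: 17.2
```

Call:
carry_out --deltas '[0,0,0,-0.004,0,0,1,0,0,0,-0.003,0,0,1,0,0,0,0,0,0,1]'

```text
clock: 10.38
eef_pos: [609.2, 135.2, 114.9]
tool_rot: [-3.139, -0.002, 2.936]
force: [-19.7, -3.4, 46.3]
width: -0.3
gripper_force: 25.3
```

The tip is riding on the arm, so I'll lift clear, back off and measure the finger angle numerically.

Call:
carry_out --deltas '[0,0,0,0.004,0,-0.02,1,0,0,0,0.02,0,-0.03,1,0,0,0,0.04,0,-0.03,1,0,0,0,0.04,0,-0.02,1,0,0,0,0,0,0,1]'

```text
clock: 11.0
eef_pos: [509.4, 156.2, 211.1]
tool_rot: [3.141, 0.003, 2.938]
force: [0.5, 0.2, -1.2]
width: 0.1
gripper_force: 0.0
```

```bash
cat > ball.py <<'E'
from h import *
th=np.radians(-11.945);R=np.array([[np.cos(th),-np.sin(th)],[np.sin(th),np.cos(th)]]);o=np.array([541.5,149.1])
J=lambda p:np.r_[R@np.array(p[:2])+o,p[2]]
arc=lambda a:J((92+62*np.cos(a),0,76+62*np.sin(a)))
def look(name=None):
    s=ctrl.read_state();c=ctrl.calibration("wrist");im=ctrl.get_image("wrist")[:,:,::-1].copy()
    if name:cv2.imwrite(f"pics/{name}.png",im)
    g=im.max(2);A=np.radians(np.arange(30,140,1));uv=np.array([proj(c,arc(a))[0] for a in A])
    m=(g<52).astype(np.uint8);m[:,:270]=0;m[:,365:]=0;out=[]
    m=cv2.morphologyEx(m,cv2.MORPH_OPEN,np.ones((5,5)))
    for k in cv2.findContours(m,0,2)[0]:
        if cv2.contourArea(k)<100:continue
        (x,y),r=cv2.minEnclosingCircle(k);i=np.abs(uv[:,1]-y).argmin()
        q=c["R"]@arc(A[i])+c["t"];out.append((round(x),round(y),round(r,1),cv2.contourArea(k)/(np.pi*r*r),"phi",float(np.degrees(A[i])),"r_exp",9*350/q[2]))
    print(s["clock"],s["eef_pos"],s["tool_rot"]);[print(k) for k in out]
    return s,c,im
E
python3 - <<'E'
from ball import *
look("b3")
E
```

```text
11.0 [509.41634123 156.22934334 211.06410199] [3.14051802 0.00328179 2.93831465]
(317, 342, 73.7, 0.5594620882192332, 'phi', 109.0, 'r_exp', np.float64(12.008274370895462))
(341, 266, 8.3, 0.5193957339170158, 'phi', 139.0, 'r_exp', np.float64(11.60046814647913))
(291, 266, 8.3, 0.5147993114929714, 'phi', 139.0, 'r_exp', np.float64(11.60046814647913))
(316, 272, 17.8, 0.23248014157691635, 'phi', 139.0, 'r_exp', np.float64(11.60046814647913))
```

Call:
carry_out --deltas '[0,0,0,-0.03,0,-0.005,-1,0,0,0,-0.035,0,-0.005,-1,0,0,0,0,0,0,-1,0,0,0,0,0,0,-1]'

```text
clock: 11.55
eef_pos: [573.8, 141.3, 218.1]
tool_rot: [-3.141, -0.001, 2.934]
force: [-0.2, -0.1, 0.3]
width: 72.3
gripper_force: 0.0
```

Run:
```python
from ball import *
look("b4")
im=cv2.imread("pics/b4.png");cv2.imwrite("pics/b4c.png",cv2.resize(im[150:350,240:390],None,fx=3,fy=3,interpolation=3))
```

```text
11.55 [573.75001943 141.34178277 218.05247402] [-3.14132961e+00 -1.32774201e-03  2.93428183e+00]
(317, 385, 49.0, 0.32055861215465714, 'phi', 36.0, 'r_exp', np.float64(10.82012989172089))
```

View pics/b4c.png

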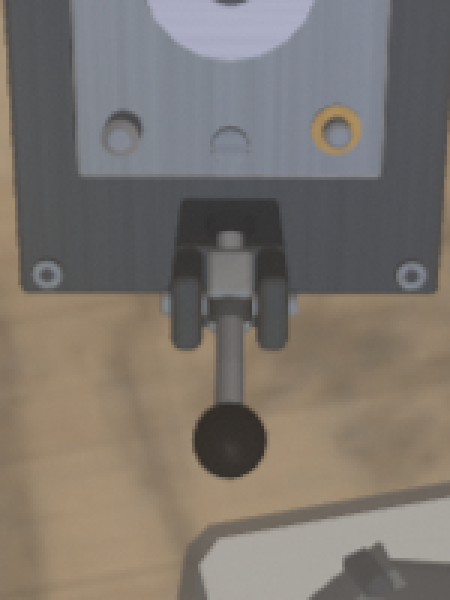

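The finger is now swung well back: ball at crop (229,440), full image (316.3,296.7), with the stalk pointing backwards. I'll get the angle.

Run:
```python
from ball import *
c=ctrl.calibration("wrist")
for p in range(30,80,4):
    uv=proj(c,arc(np.radians(p)))[0];print(p,np.round(uv,1),"theta",round(np.radians(137.6-p),2))
print(ctrl.read_state()["eef_pos"])
```

```text
30 [316.2 323.6] theta 1.88
34 [316.2 324.1] theta 1.81
38 [316.2 324.1] theta 1.74
42 [316.3 323.7] theta 1.67
46 [316.3 323. ] theta 1.6
50 [316.3 321.8] theta 1.53
54 [316.3 320.2] theta 1.46
58 [316.3 318.2] theta 1.39
62 [316.4 315.7] theta 1.32
66 [316.4 312.8] theta 1.25
70 [316.4 309.5] theta 1.18
74 [316.4 305.7] theta 1.11
78 [316.4 301.6] theta 1.04
[573.26724752 141.65241312 218.2612848 ]
```

Call:
carry_out --deltas '[0,0,0,0.01,0.0007,0.02,1,0,0,0,0,0,0.03,1,0,0,0,0,0,0.04,1,0,0,0,0,0,0.036,1,0,0,0,-0.007,0,0,1,0,0,0,-0.007,0,0,1,0,0,0,-0.007,0,0,1,0,0,0,-0.007,0,0,1,0,0,0,-0.007,0,0,1,0,0,0,0,0,0,1]'

```text
clock: 12.85
eef_pos: [585.6, 140.9, 94.0]
tool_rot: [-3.136, -0.022, 2.939]
force: [-30.5, 4.0, 21.8]
width: 0.0
gripper_force: 15.4
```

Call:
carry_out --deltas '[0,0,0,-0.004,0,0,1,0,0,0,-0.004,0,0,1,0,0,0,0,0,0,1]'

```text
clock: 13.22
eef_pos: [586.0, 140.8, 93.7]
tool_rot: [-3.132, -0.034, 2.941]
force: [-44.9, 5.5, 31.2]
width: 0.3
gripper_force: 23.0
```

Friction has locked the contact at the finger's screw tip. I'll lead it round the arc, upwards, instead of pushing level.

Call:
carry_out --deltas '[0,0,0,0.004,0,-0.005,1,0,0,0,0,0,-0.005,1,0,0,0,0,0,-0.005,1,0,0,0,0,0,0,1]'

```text
clock: 13.72
eef_pos: [603.2, 136.7, 109.4]
tool_rot: [3.14, 0.002, 2.935]
force: [-2.2, 0.8, 1.6]
width: 0.0
gripper_force: 1.2
```

Call:
carry_out --deltas '[0,0,0,0,0,-0.005,1,0,0,0,0,0,-0.003,1,0,0,0,0,0,0,1]'

```text
clock: 14.1
eef_pos: [603.2, 136.2, 116.4]
tool_rot: [3.141, 0.001, 2.934]
force: [0.6, 0.5, 0.3]
width: 0.1
gripper_force: 0.0
```

Call:
carry_out --deltas '[0,0,0,0,0,0.008,1,0,0,0,-0.004,0,0,1,0,0,0,-0.004,0,0,1,0,0,0,-0.004,0,0,1,0,0,0,0,0,0,1]'

```text
clock: 14.72
eef_pos: [612.1, 134.4, 108.1]
tool_rot: [-3.14, -0.004, 2.935]
force: [-6.8, 0.6, 6.4]
width: -0.1
gripper_force: 4.3
```

Call:
carry_out --deltas '[0,0,0,0.03,0,-0.03,1,0,0,0,0.02,0,-0.04,-1,0,0,0,0,0,-0.035,-1,0,0,0,0,0,0,-1,0,0,0,0,0,0,-1]'

```text
clock: 15.35
eef_pos: [565.7, 143.6, 212.7]
tool_rot: [-3.141, 0.001, 2.934]
force: [0.4, -0.4, -0.3]
width: 72.4
gripper_force: 0.0
```

Run:
```python
from ball import *
s,c,im=look("b5")
for p in range(30,90,4):
    uv=proj(c,arc(np.radians(p)))[0];print(p,np.round(uv,1),"theta",round(np.radians(137.6-p),2))
g=im.max(2);print(g[230:345:3,316].tolist())
```

```text
15.35 [565.67456327 143.61717514 212.66455442] [-3.14132818e+00  6.95543629e-04  2.93428666e+00]
(317, 385, 49.0, 0.32055861215465714, 'phi', 38.0, 'r_exp', np.float64(10.993242412363646))
30 [315.9 335.4] theta 1.88
34 [315.9 336. ] theta 1.81
38 [315.9 336.2] theta 1.74
42 [315.9 336. ] theta 1.67
46 [315.9 335.5] theta 1.6
50 [315.9 334.4] theta 1.53
54 [315.9 333. ] theta 1.46
58 [315.9 331.1] theta 1.39
62 [316.  328.8] theta 1.32
66 [316. 326.] theta 1.25
70 [316.  322.8] theta 1.18
74 [316.  319.1] theta 1.11
78 [316.  315.1] theta 1.04
82 [316.  310.6] theta 0.97
86 [316.  305.8] theta 0.9
[54, 54, 54, 53, 65, 86, 84, 75, 88, 114, 93, 81, 80, 78, 47, 50, 50, 54, 56, 133, 100, 135, 138, 137, 110, 83, 142, 143, 142, 143, 142, 141, 141, 140, 62, 50, 53, 66, 50]
```

Run:
```python
from h import *
im=cv2.imread("pics/b5.png").astype(int)
for r in range(264,350,4):print(r,im[r,300:334:3,2].tolist(),(im[r,316,2]-im[r,316,0]))
```

```text
264 [80, 79, 97, 82, 78, 79, 80, 80, 114, 77, 79, 78] 3
268 [79, 79, 67, 74, 79, 79, 80, 81, 69, 76, 79, 78] 4
272 [80, 80, 109, 68, 50, 48, 48, 59, 111, 77, 80, 80] 7
276 [79, 78, 147, 50, 48, 50, 49, 50, 124, 76, 79, 82] 7
280 [153, 149, 152, 53, 52, 49, 52, 54, 136, 147, 142, 135] 7
284 [153, 151, 147, 74, 57, 56, 56, 74, 149, 148, 143, 141] 7
288 [153, 150, 145, 78, 84, 105, 89, 83, 139, 138, 131, 132] 0
292 [153, 147, 143, 120, 130, 130, 130, 129, 132, 138, 143, 147] -2
296 [152, 151, 145, 121, 130, 132, 132, 130, 141, 148, 152, 156] -6
300 [152, 152, 149, 121, 132, 132, 132, 128, 160, 158, 160, 162] -5
304 [155, 157, 159, 131, 81, 81, 82, 117, 159, 159, 161, 162] 1
308 [152, 157, 159, 162, 111, 130, 126, 163, 163, 161, 163, 165] -10
312 [153, 160, 161, 162, 112, 130, 125, 164, 165, 165, 165, 167] -10
316 [150, 156, 160, 163, 112, 130, 125, 167, 165, 164, 164, 164] -10
320 [155, 158, 162, 164, 112, 129, 125, 163, 163, 160, 162, 162] -10
324 [155, 159, 164, 164, 111, 130, 125, 162, 163, 162, 163, 164] -8
328 [149, 158, 162, 83, 112, 130, 125, 76, 166, 166, 166, 150] -8
332 [144, 152, 68, 48, 50, 63, 48, 47, 54, 112, 113, 113] 3
336 [139, 146, 47, 48, 49, 51, 49, 47, 48, 170, 171, 170] 8
340 [136, 103, 46, 50, 49, 62, 53, 50, 47, 171, 170, 171] 6
344 [124, 102, 97, 46, 48, 51, 52, 47, 138, 170, 171, 170] 5
348 [114, 101, 154, 165, 116, 70, 107, 165, 171, 171, 170, 171] 6
```

Call:
carry_out --deltas '[0,0,0,-0.042,0,-0.01,-1,0,0,0,-0.042,0,0,-1,0,0,0,-0.042,0,0,-1,0,0,0,0,0,0,-1]'

```text
clock: 15.9
eef_pos: [690.6, 116.1, 220.2]
tool_rot: [-3.14, -0.001, 2.931]
force: [-0.7, 0.6, 0.9]
width: 85.3
gripper_force: 0.0
```

Run:
```python
from ball import *
s,c,im=look("b6")
for p in range(30,60,4):
    uv=proj(c,arc(np.radians(p)))[0];print(p,np.round(uv,1),"theta",round(np.radians(137.6-p),2))
u=int(round(uv[0]));im=im.astype(int)
for r in range(180,270,3):print(r,im[r,u-18:u+19:3,2].tolist(),(im[r,u,2]-im[r,u,0]))
```

```text
15.9 [690.56680515 116.09165149 220.15236478] [-3.14044784e+00 -1.00188692e-03  2.93095518e+00]
(317, 385, 49.0, 0.3210880235702718, 'phi', 29.999999999999996, 'r_exp', np.float64(11.916756597051235))
30 [317.7 186.1] theta 1.88
34 [317.8 184.4] theta 1.81
38 [317.8 182.2] theta 1.74
42 [317.8 179.6] theta 1.67
46 [317.8 176.5] theta 1.6
50 [317.9 172.9] theta 1.53
54 [317.9 168.9] theta 1.46
58 [317.9 164.4] theta 1.39
180 [152, 148, 90, 58, 57, 59, 59, 59, 57, 59, 134, 134, 139] 12
183 [151, 146, 61, 59, 60, 60, 63, 60, 59, 59, 134, 143, 145] 12
186 [149, 147, 65, 58, 61, 63, 69, 63, 59, 60, 139, 147, 150] 10
189 [151, 151, 91, 59, 60, 61, 65, 63, 59, 59, 153, 157, 161] 11
192 [151, 150, 146, 62, 61, 61, 60, 60, 59, 133, 157, 160, 160] 11
195 [152, 155, 155, 152, 82, 60, 61, 66, 133, 155, 155, 158, 160] 12
198 [152, 155, 156, 156, 157, 154, 155, 157, 158, 158, 159, 160, 160] 43
201 [149, 154, 156, 157, 159, 159, 160, 160, 160, 160, 159, 161, 163] 45
204 [150, 155, 157, 159, 160, 161, 161, 160, 160, 161, 160, 162, 163] 45
207 [150, 157, 160, 160, 161, 161, 164, 163, 162, 163, 162, 1
[... 760 characters left out ...]
 113, 169, 169, 168, 169, 169, 168, 170, 169, 168] 6
243 [139, 106, 109, 164, 169, 169, 168, 169, 169, 168, 168, 168, 168] 7
246 [122, 106, 125, 169, 168, 168, 168, 168, 170, 169, 169, 170, 168] 7
249 [111, 106, 109, 168, 168, 169, 169, 169, 169, 168, 168, 168, 169] 7
252 [107, 107, 108, 167, 168, 168, 169, 169, 168, 169, 168, 169, 169] 7
255 [108, 108, 108, 158, 168, 168, 169, 168, 169, 169, 168, 169, 168] 6
258 [109, 108, 107, 137, 168, 168, 169, 169, 168, 169, 169, 169, 169] 7
261 [111, 110, 108, 111, 166, 168, 169, 169, 169, 168, 169, 167, 149] 8
264 [111, 109, 107, 107, 167, 168, 167, 163, 161, 160, 159, 122, 106] 7
267 [111, 108, 107, 107, 152, 160, 160, 163, 174, 182, 164, 166, 166] 6
```

The finger measures about 1.78 rad, which is past upright and practically at its stop. Next is the cover.

Call:
carry_out --deltas '[0,0,0,0.0049,-0.0465,0,-1,0,0,0,0.0049,-0.0465,0,-1,0,0,0,0.0049,-0.0465,0,-1,0,0,0,0.0049,-0.0465,0,-1,0,0,0,0.0049,-0.0465,0,-1,0,0,0,0.0049,-0.0465,0,-1,0,0,0,0.0049,-0.0465,0,-1,0,0,0,0.0049,-0.0465,0,-1,0,0,0,0.0049,-0.0465,0,-1,0,0,0,0.0049,-0.0465,0,-1]'

```text
clock: 17.2
eef_pos: [543.7, -326.8, 222.5]
tool_rot: [3.141, -0.001, 2.937]
force: [1.0, 0.7, -0.9]
width: 85.1
gripper_force: 0.0
```

Call:
carry_out --deltas '[0,0,10,0,0,0,-1,0,0,10,0,0,0,-1,0,0,10,0,0,0,-1,0,0,10,0,0,0,-1,0,0,10,0,0,0,-1,0,0,10,0,0,0,-1,0,0,3.6,0,0,0,-1,0,0,0,0,0,0,-1]'

```text
clock: 18.2
eef_pos: [544.5, -325.4, 222.5]
tool_rot: [-3.14, -0.001, 1.827]
force: [-0.4, -0.1, -0.4]
width: 85.3
gripper_force: 0.0
```

Call:
carry_out --deltas '[0,0,0.3,-0.0029,0,0.045,-1,0,0,0,0,0,0.05,-1,0,0,0,0,0,0.05,-1,0,0,0,0,0,0.03,-1,0,0,0,0,0,0.02,-1,0,0,0,0,0,0,1,0,0,0,0,0,0,1,0,0,0,0,0,0,1,0,0,0,0,0,0,1,0,0,0,0,0,0,1,0,0,0,0,0,0,1]'

```text
clock: 19.58
eef_pos: [545.7, -330.2, 29.3]
tool_rot: [-3.141, 0.001, 1.819]
force: [-2.5, -0.7, 6.3]
width: 12.9
gripper_force: 60.2
```

Call:
carry_out --deltas '[0,0,0,0,0,-0.02,1,0,0,0,0,0,-0.04,1,0,0,0,0,0,-0.05,1,0,0,0,0,0,-0.04,1,0,0,0,0,0,0,1]'

```text
clock: 20.2
eef_pos: [548.2, -330.2, 182.1]
tool_rot: [3.136, 0.005, 1.82]
force: [-0.7, -0.2, -6.1]
width: 13.1
gripper_force: 59.2
```

Run:
```python
from h import *
from scipy.spatial.transform import Rotation as Ro
s=ctrl.read_state();c=ctrl.calibration("wrist");im=ctrl.get_image("wrist")[:,:,::-1].copy();cv2.imwrite("pics/held.png",im)
print(s["clock"],s["eef_pos"],s["tool_rot"],s["width"],s["force"])
T=Ro.from_euler("xyz",s["tool_rot"]).as_matrix();hsv=cv2.cvtColor(im,cv2.COLOR_BGR2HSV)
m=((hsv[...,0]>95)&(hsv[...,0]<150)&(hsv[...,1]>10)&(hsv[...,1]<80)&(hsv[...,2]>90)).astype(np.uint8)
m=cv2.morphologyEx(m,cv2.MORPH_OPEN,np.ones((5,5)))
for k in cv2.findContours(m,0,2)[0]:
    if cv2.contourArea(k)<400:continue
    P=onz(c,k[:,0],s["eef_pos"][2]-13);q=(P-s["eef_pos"])@T;print(cv2.boundingRect(k),"tool x",q[:,0].min(),q[:,0].max(),"y",q[:,1].min(),q[:,1].max())
```

```text
20.2 [ 548.21193513 -330.15229202  182.09702646] [3.13553553 0.00498014 1.8198183 ] 13.079694403402923 [-0.67272925 -0.17885203 -6.0934085 ]
(172, 156, 289, 153) tool x -31.16531276731117 47.67713033983439 y -64.1066840011314 65.76450546660396
```

Run:
```python
from h import *
im=cv2.imread("pics/held.png");print([(r,im[r,250].tolist()) for r in range(146,170)])
```

```text
[(146, [105, 126, 145]), (147, [105, 127, 146]), (148, [105, 127, 147]), (149, [106, 128, 147]), (150, [95, 107, 119]), (151, [89, 90, 96]), (152, [87, 86, 91]), (153, [89, 87, 92]), (154, [87, 86, 91]), (155, [104, 100, 104]), (156, [160, 146, 146]), (157, [178, 161, 161]), (158, [177, 162, 161]), (159, [177, 162, 161]), (160, [178, 163, 162]), (161, [179, 163, 162]), (162, [180, 164, 163]), (163, [179, 163, 162]), (164, [179, 164, 163]), (165, [180, 163, 163]), (166, [179, 163, 162]), (167, [179, 163, 162]), (168, [179, 162, 161]), (169, [178, 162, 161])]
```

Call:
carry_out --deltas '[0,0,0,0.0466,0.0114,0,1,0,0,0,0.0466,0.0114,0,1,0,0,0,0.0466,0.0114,0,1,0,0,0,0.0466,0.0114,0,1,0,0,0,0.0466,0.0114,0,1,0,0,0,0.0466,0.0114,0,1,0,0,0,0.0466,0.0114,0,1,0,0,0,0.0466,0.0114,0,1,0,0,0,0.0466,0.0114,0,1,0,0,0,0.0466,0.0114,0,1]'

```text
clock: 21.5
eef_pos: [539.7, 151.1, 175.8]
tool_rot: [-3.137, 0.0, 1.82]
force: [0.3, 0.7, -5.9]
width: 13.4
gripper_force: 59.2
```

Call:
carry_out --deltas '[0,0,9,0,0,0,1,0,0,9,0,0,0,1,0,0,8.2,0,0,0,1,0,0,0,0,0,0,1,0,0,0,0,0,0,1]'

```text
clock: 22.12
eef_pos: [540.7, 150.0, 176.9]
tool_rot: [-3.14, 0.001, 1.365]
force: [0.3, 0.6, -4.4]
width: 12.9
gripper_force: 59.2
```

Call:
carry_out --deltas '[0,0,0,-0.0018,0.001,0.02,1,0,0,0,0,0,0.03,1,0,0,0,0,0,0.025,1,0,0,0,0,0,0.012,1,0,0,0,0,0,0,1,0,0,0,0,0,0,1]'

```text
clock: 22.88
eef_pos: [542.9, 148.6, 91.9]
tool_rot: [3.14, -0.001, 1.363]
force: [-0.8, 0.4, -6.0]
width: 13.0
gripper_force: 59.2
```

Call:
carry_out --deltas '[0,0,0,-0.0007,-0.0012,0.004,1,0,0,0,0,0,0.004,1,0,0,0,0,0,0.004,1,0,0,0,0,0,0.003,1,0,0,0,0,0,0,1,0,0,0,0,0,0,1]'

```text
clock: 23.62
eef_pos: [540.8, 148.0, 76.0]
tool_rot: [-3.142, -0.0, 1.363]
force: [-0.0, 0.2, -5.3]
width: 12.7
gripper_force: 59.2
```

Run:
```python
from cell import ctrl
for i in range(3):
    s=ctrl.read_state();print(s["clock"],s["eef_pos"],s["force"],s["torque"],s["tool_rot"])
```

```text
23.625 [540.79706835 148.00532535  76.01205098] [-0.00608251  0.22433901 -5.3302856 ] [ 0.16520389  0.04889703 -0.01286863] [-3.14152278e+00 -1.42319884e-04  1.36261564e+00]
23.625 [540.79706835 148.00532535  76.01205098] [-0.00608251  0.22433901 -5.3302856 ] [ 0.16520389  0.04889703 -0.01286863] [-3.14152278e+00 -1.42319884e-04  1.36261564e+00]
23.625 [540.79706835 148.00532535  76.01205098] [-0.00608251  0.22433901 -5.3302856 ] [ 0.16520389  0.04889703 -0.01286863] [-3.14152278e+00 -1.42319884e-04  1.36261564e+00]
```

Call:
carry_out --deltas '[0,0,0,0,0,0.002,1,0,0,0,0,0,0.002,1,0,0,0,0,0,0,1]'

```text
clock: 24.0
eef_pos: [541.1, 148.1, 72.7]
tool_rot: [3.141, -0.0, 1.363]
force: [-1.8, 0.4, 4.1]
width: 13.1
gripper_force: 60.6
```

Call:
carry_out --deltas '[0,0,0,0,0,0.002,1,0,0,0,0,0,0.002,1,0,0,0,0,0,0,1,0,0,0,0,0,0,1]'

```text
clock: 24.5
eef_pos: [541.1, 148.1, 69.3]
tool_rot: [3.141, -0.001, 1.363]
force: [-2.5, 0.6, 9.2]
width: 13.1
gripper_force: 61.4
```

The cover has dropped on and the springs are loading: 9.4 N, then 14.5 N. Now I'll press it home.

Call:
carry_out --deltas '[0,0,0,0,0,0.003,1,0,0,0,0,0,0.003,1,0,0,0,0,0,0,1,0,0,0,0,0,0,1]'

```text
clock: 25.0
eef_pos: [541.2, 148.1, 69.0]
tool_rot: [3.138, -0.0, 1.362]
force: [-15.3, -4.5, 60.2]
width: 12.9
gripper_force: 68.7
```

Call:
carry_out --deltas '[0,0,0,0,0,0.003,1,0,0,0,0,0,0,1,0,0,0,0,0,0,1]'

```text
clock: 25.38
eef_pos: [541.3, 148.1, 68.9]
tool_rot: [3.137, 0.0, 1.362]
force: [-21.5, -5.4, 86.3]
width: 13.1
gripper_force: 72.4
```

It is hard on the rests: no more travel, and the force is rising steeply. I'll ease to a moderate push and check with the last picture.

Call:
carry_out --deltas '[0,0,0,0,0,-0.002,1,0,0,0,0,0,-0.0025,1,0,0,0,0,0,0,1,0,0,0,0,0,0,1]'

```text
clock: 25.88
eef_pos: [541.1, 148.1, 69.1]
tool_rot: [3.139, -0.0, 1.362]
force: [-11.9, -1.6, 47.6]
width: 13.1
gripper_force: 66.9
```

Run:
```python
from h import *
s=ctrl.read_state();print(s["clock"],s["eef_pos"],s["force"],s["gripper_force"])
w=ctrl.get_image("wrist")[:,:,::-1];im=ctrl.get_image("scene")[:,:,::-1];t=ctrl.get_image("top")[:,:,::-1]
a=cv2.resize(im[130:250,180:340],(400,300),interpolation=3);b=cv2.resize(t[130:240,160:320],(400,275),interpolation=3)
c=cv2.resize(w,(400,250));z=np.zeros((25,400,3),np.uint8)
cv2.imwrite("pics/final.png",np.hstack([np.vstack([a,c]),np.vstack([b,z,np.zeros((250,400,3),np.uint8)])]))
```

```text
25.875 [541.14001568 148.09322311  69.05753336] [-11.87386683  -1.58047738  47.62760727] 66.92162990570068
```

View pics/final.png

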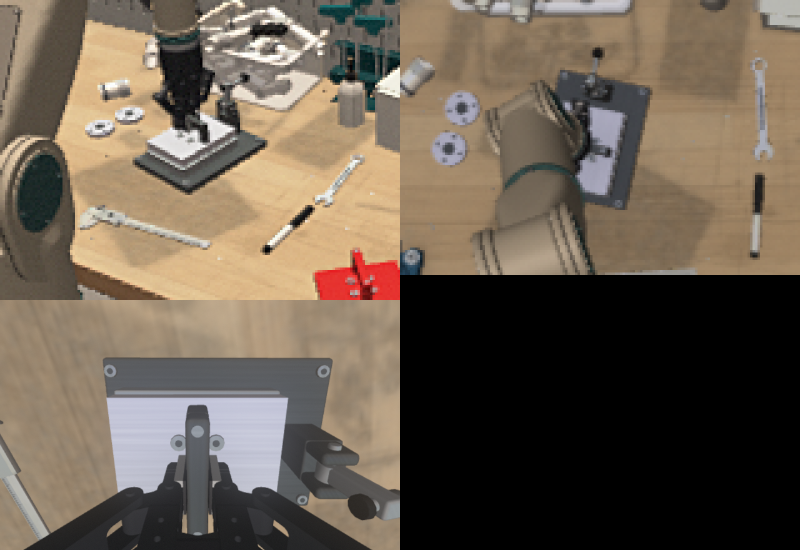

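The final picture shows the cover seated square on the jig with the gripper on its handle. The finger is up and back: its ball is at (363,507) in the wrist part and (597,52) in the top part. The marker, spanner and plates are undisturbed, so I'm handing in.

```bash
python3 -c "
from cell import ctrl
print(ctrl.finish_job())"
```

```text
the job is handed in; nothing more can be done
None
```

The job is handed in at about 26 s: finger swung back to about 1.78 rad, cover over both pins and pressed home on its rests at about 48 N with the handle still gripped; pinching the ball slipped, so I pushed the finger round with shut fingers, and wrist force peaked at about 90 N.

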